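# Make up two conservation kits

### The arm

A 6-joint arm with a two-finger parallel gripper is mounted at the origin on the work surface. World frame = base frame: x ahead of the robot, y to its left, z up, the work surface at z = 0. Lengths are in m, angles in rad, forces in N, time in s.
With the tool pointing down it reaches from about 0.3 to 0.775 m from the base axis. Payload 14.6 kg.
Tool frame: the origin (TCP) lies on the mounting face of the last link; the fingertips stand 199 mm ahead of it and the grasp point (between the pads) lies 180 mm ahead of it; z points along the fingers, y is the line along which they close (so a half turn about z gives the same grasp; the last joint's range is limited). The gripper opens to 94 mm and grips with 3 to 60 N. Pads are 16 mm wide; open, the fingers measure 119 mm over their backs; the gripper's body (75 mm by 177 mm) begins 78 mm behind the grasp point.
Start: joints at [-1.348, 0.3, 1.521, -0, 1.321, -0.067], TCP at [0.157, -0.527, 0.405] pointing down, gripper open.
Joint ranges: [-3.03, 3.03], [-0.79, 2.21], [0.23, 2.52], [-1.04, 4.18], [0, 3.07], [-2.55, 2.55]. Speed limits (rad/s): [2.22, 2.22, 2.57, 3.14, 3.14, 3.14].

### API

Orientations are given as [roll, pitch, yaw] about the fixed x, y, z axes, in that order (R = Rz(yaw) Ry(pitch) Rx(roll)).
In Python, from station import telemetry, cams, workorder, finder gives the robot as it stands.
- The arm moves only by the tool jog_arm, never from a script. Its argument "rows" is a list of rows, each an object with "gripper": the finger opening in m, from 0 to 0.094; "slide": the shift along the tool's x, y, z in m, a list of three; "spin": the turn about the tool's z in rad. In form: [{"gripper": gripper, "slide": [tx, ty, tz], "spin": spin}, ...]. A call has 1 to 8 rows; each row is the pose to reach, as a shift and turn from the pose commanded when the call began, along the tool's axes at that moment; what a row does not reach only later rows make up. A row lasts 1/10 s, in which the tool goes at most 50 mm and 8.59 degrees, less where a joint would pass 70% of its speed; a pose out of reach is approached as far as the arm can. A call with a gripper value outside its range is refused whole. The fingers move at their own pace and stop on an object; "squeeze" is the grip in N (left out, the last holds). Time passes only in rows, so rows that repeat a pose let the fingers close. It gives the time, the measured TCP pose, the force, the opening and the grip force at its end, in the units of the state.
- telemetry.get_obs(): the state, without advancing time (a new reading comes with each control period).
- cams.camera(name): name is "side" or "top"; returns (picture, depth): 480x640x3 uint8, red, green, blue; 480x640 float32, m along the optical axis (not along the pixel's ray), 0 where there is no reading.
- cams.camera_info(name): a dict with "camera_matrix" (3x3 intrinsics, pixels), "R" (3x3) and "t" (3): a world point X has camera coordinates R X + t. Camera axes: x right, y down, z forward; pixel columns grow to the right and rows downward; lengths in m; the calibration is good to about 2 mm. A picture is of the moment at which its call begins. camera_info takes no time and is no camera call.
- workorder.hand_in(): hands the job in; it is judged then, once.
Trained networks look in the newest picture that a camera, given by its name, has taken for a name from the list of things; names that differ only in an ending like _2 or _b are one class to them, and where a whole thing is asked for, a point or a joint stands for the part that bears it (a point fixed in the world has none). Each returns a list of dicts, best first, with "confidence" (0 to 1); they miss things now and then, are a little off and sometimes report something else, mostly with a low value. They report only what shows in the picture. A call takes as long as a camera call. They do not tell look-alikes from the thing itself.
- finder.find_in(target, camera): "point" ([x, y, z] in m, in world coordinates, good to about 4 mm: the middle of the surface that is visible of it).
- finder.masks_of(target, camera): "region" (480x640 bool, what is visible of it).
The state is a dict: "time_s": time; "qpos": joint angles; "joint_vel": joint speeds; "tau": joint torques, N m; "ee_pos": TCP position; "eef_rot": TCP orientation; "force": force on the tool from outside, world axes, zero at the start; "moment": the same for the moment, N m; "grip_width": finger opening in m; "grip_force": force on a finger pad.
Only numpy, scipy, OpenCV 4.12 (cv2) and the standard library are available. Lean on these libraries where they do the work, as an engineer would, in place of code of your own. Each camera call takes 0.05 s, during which the arm holds its last target. There are 200 camera calls.

### The job

Make up the two kits from the stock standing in the middle of the bench. Cleaning kit, in the long narrow tray: the wooden brush lying in the long compartment and the squat jar standing in the short one. Recording kit, in the square tray: the chequered scale block lying in the full-length compartment, the small tape roll flat in the larger of the two small compartments and the loupe standing in the smaller one; everything right way up and flat on the tray floor, let go, and the ancient bronze mirror left where it is.

Things in the scene. Friction and masses are not known exactly. Their poses are not given: they have to be found in the camera images.
- long_tray: Long narrow metal tray with dark lips and dividers, fixed, 248 x 88 mm (x, y). Floor 3 mm above the bench, lips and divider 4 mm thick, 9 mm high. Origin: centre of its underside; x along its length, z up. Long compartment 158 x 80 mm, centre at x -41, y 0 mm; short compartment 78 x 80 mm, centre at x +81, y 0 mm.
- square_tray: Squarish metal tray with dark lips and dividers, fixed, 150 x 160 mm (x, y). Floor 3 mm above the bench, lips and dividers 4 mm thick, 9 mm high. Origin: centre of its underside, z up. Compartments (x by y, centre, mm): full-length 142 x 68 at (0, -42); larger small one 80 x 80 at (-31, +36); smaller small one 58 x 80 at (+42, +36).
- brush: Stubby flat brush lying on its flat side, 120 mm long: wooden handle 20 mm wide and 18 mm thick, then a copper ferrule and stiff reddish-brown bristle head 26 mm wide. Rigid, about 45 g. Origin: middle of its length, at the underside; x along it towards the bristles (handle from x -60 to +12), z up.
- scale_block: White photographic scale block with a black chequer on its top, 100 x 24 x 16 mm (x, y, z), about 50 g. Origin: centre of its underside; x along its length, z up.
- tape_roll: Small cream roll of masking tape lying flat, 60 mm diameter, 36 mm high, with a 25 mm hole through it, about 80 g. Origin: centre of its underside, z up. (The larger tape ring on the bench is not part of the job.)
- jar: Squat amber glass jar with a metal cap and a paper label, standing, 50 mm diameter, 45 mm high, about 120 g. Origin: centre of its underside, z up.
- loupe: Black cylindrical stand magnifier (loupe) with a clear skirt and a lens in its top, standing, 40 mm diameter, 45 mm high, about 60 g. Origin: centre of its underside, z up.
- mirror: Ancient bronze mirror, a round dark greenish disc 130 mm across and 8 mm thick with a central boss 15 mm high, lying loose on the bench beyond the stock. Origin: centre of its underside. Leave it alone.
Mind the look-alikes: they are no part of the job. Leave any purple or yellow look-alike of the jar alone.

How it is judged:
By the outcome, as a careful person would: the job done as asked, in the order asked, and still so for the second after the job is handed in, with the robot touching nothing.
It also fails if it takes over 120 s, if anything falls off the work surface, if the arm or the gripper's body presses on something with over 40 N, if the wrist force passes 120 N, or if a joint passes its speed limit or range.

## Working session

There is one attempt and no reset: what is moved stays moved. The work goes in short steps, Python scripts to look and compute and a tool call to move; the robot and the scene stay as the last step left them, time stands still between calls to the robot, and variables do not carry over. Pictures are saved under pics/ and viewed, at most 14 in all, crops included, and the job is handed in when it is done.

Besides the shell and the picture viewer there is one more tool, called after "Emit:" as name(argument=value, ...) on one line, values as JSON. jog_arm: Moves the arm, as the interface text tells. Its arguments: {"type":"object","properties":{"rows":{"type":"array","items":{"type":"object","properties":{"gripper":{"type":"number"},"slide":{"type":"array","items":{"type":"number"}},"spin":{"type":"number"}}}},"squeeze":{"type":"number"}},"required":["rows"]}

```bash
ls; mkdir -p pics; cat > h.py <<'E'
import numpy as np, cv2
from station import telemetry, cams, workorder, finder
def shot(n,f):
    p,d=cams.camera(n); cv2.imwrite('pics/'+f,p[:,:,::-1]); np.savez('/tmp/%s.npz'%n,p=p,d=d); return p,d
def world(n,d,mask=None):
    i=cams.camera_info(n);K=np.array(i['camera_matrix']);R=np.array(i['R']);t=np.array(i['t'])
    v,u=np.nonzero((d>0)&(mask if mask is not None else True)); z=d[v,u]
    c=np.stack([(u-K[0,2])/K[0,0]*z,(v-K[1,2])/K[1,1]*z,z],1)
    return (c-t)@R,np.stack([u,v],1)
E
python3 - <<'E'
from h import *
shot('top','t0.png');shot('side','s0.png')
print(telemetry.get_obs())
for n in ['top','side']:
    print(n,{k:np.round(v,3).tolist() for k,v in cams.camera_info(n).items()})
for k in ['long_tray','square_tray','brush','scale_block','tape_roll','jar','loupe','mirror']:
    for c in ['top']:
        print(k,c,[(np.round(r['point'],3).tolist(),round(r['confidence'],2)) for r in finder.find_in(k,c)])
E
```

```text
pics
{'time_s': 0.1, 'qpos': array([-1.34760136e+00,  3.00415756e-01,  1.52157541e+00,  4.29726781e-06,
        1.32069907e+00, -6.66074453e-02]), 'joint_vel': array([-0.00073323, -0.00305669, -0.00301384,  0.00023405,  0.00100605,
        0.0017409 ]), 'tau': array([ 7.21216711e-04, -5.32640469e+01, -3.53282046e+01,  7.09713064e-02,
        2.35217315e-02, -7.14627504e-05]), 'ee_pos': array([ 0.15715394, -0.5270266 ,  0.40411897]), 'eef_rot': array([-3.14049778e+00, -7.72061421e-05,  2.89801303e-01]), 'force': array([ 0.59657701, -0.38485973,  0.072672  ]), 'moment': array([ 0.03155783,  0.00826911, -0.02145353]), 'grip_force': 0.0, 'grip_width': 0.09394044200682876}
top {'camera_matrix': [[469.143, 0.0, 316.543], [0.0, 469.143, 235.416], [0.0, 0.0, 1.0]], 'R': [[-0.029, -0.999, 0.013], [-0.99, 0.027, -0.135], [0.135, -0.017, -0.991]], 't': [-0.001, 0.625, 0.936]}
side {'camera_matrix': [[492.092, 0.0, 310.411], [0.0, 492.092, 243.851], [0.0, 0.0, 1.0]], 'R': [[-0.802, -0.597, 0.003], [-0.293, 0.39, -0.873], [0.52, -0.701, -0.488]], 't': [0.528, 0.23, 0.79]}
long_tray top [([0.49, -0.313, 0.005], 0.82)]
square_tray top [([0.462, 0.296, 0.0], 0.75)]
brush top [([0.688, -0.089, 0.014], 0.63)]
scale_block top [([0.565, -0.006, 0.015], 0.89)]
tape_roll top [([0.443, 0.1, 0.039], 0.64), ([0.686, -0.093, 0.017], 0.45)]
jar top [([0.668, 0.089, 0.043], 0.94), ([0.644, 0.208, 0.047], 0.91), ([0.771, 0.113, 0.044], 0.72), ([0.563, -0.006, 0.012], 0.18)]
loupe top [([0.456, -0.092, 0.041], 0.9)]
mirror top []
```

View pics/t0.png

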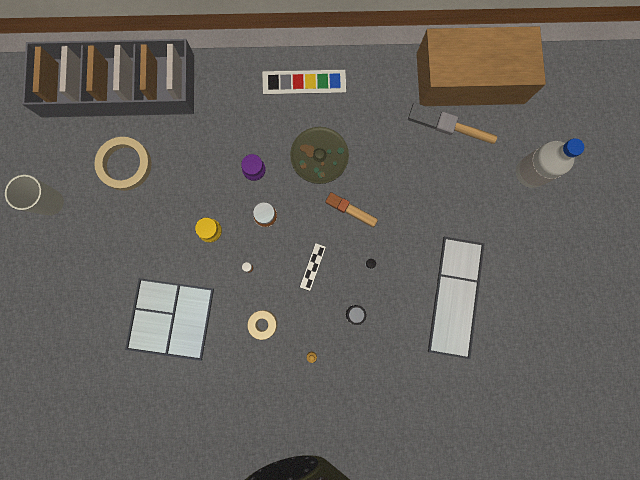

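View pics/s0.png

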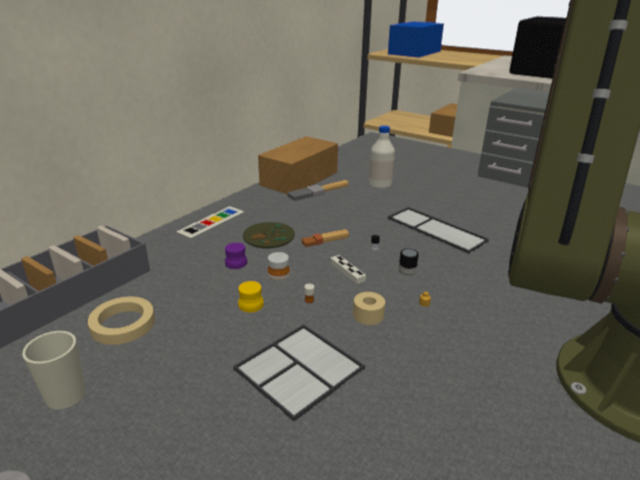

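The amber jar with the white cap is at px (264,213). The yellow one (207,230) and the purple one (253,167) are look-alikes. The brush is at (350,209), block (313,267), roll (262,325), loupe (356,315), mirror (320,155). Both trays have local +x pointing up in the picture. Next I'll fit precise poses.

```bash
cat > fit.py <<'E'
from h import *
def plane(n,uv,z):
    i=cams.camera_info(n);K=np.array(i['camera_matrix']);R=np.array(i['R']);t=np.array(i['t'])
    r=np.c_[uv,np.ones(len(uv))]@np.linalg.inv(K).T@R; o=-R.T@t
    return o+r*((z-o[2])/r[:,2])[:,None]
def rect(P):
    (c,s,a)=cv2.minAreaRect((P[:,:2]*1000).astype(np.float32)); 
    if s[0]<s[1]: s=s[::-1];a+=90
    return np.round(c,1),np.round(s,1),round((a+90)%180-90,2)
E
python3 - <<'E'
from fit import *
p,d=shot('top','t1.png')
W=world('top',np.where(d>0,d,1e-6))[0].reshape(480,640,3)
hsv=cv2.cvtColor(p,cv2.COLOR_RGB2HSV)
print('bench z', np.median(W[380:420,400:600,2]), W[380:420,400:600,2].std(), (d==0).sum())
for k,h in [('long_tray',.009),('square_tray',.009),('brush',.018),('scale_block',.016),('tape_roll',.036),('jar',.045),('loupe',.045),('mirror',.008)]:
    for r in finder.masks_of(k,'top')[:4]:
        m=r['region'].astype(np.uint8); v,u=np.nonzero(m); uv=np.stack([u,v],1).astype(float)
        P=plane('top',uv,h); w=W[m>0]
        print(k,round(r['confidence'],2),'px',u.mean().round(),v.mean().round(),m.sum(),'rect@h',*rect(P),'depth z90',np.percentile(w[:,2],90).round(4))
        top=w[w[:,2]>h*0.75]
        if len(top)>5: print('     top pts rect',*rect(top),'mean',np.round(top.mean(0)*1000,1))
E
```

```text
bench z -6.611331718333601e-05 0.06773574599192146 1227
long_tray 0.61 px 456.0 297.0 4897 rect@h [ 491.3 -312.1] [247.6  90.8] -11.33 depth z90 0.008
     top pts rect [ 517.9 -185.6] [349.7 247.1] 78.01 mean [ 491.8 -304.    36.2]
square_tray 0.72 px 169.0 319.0 5600 rect@h [462.2 295.4] [163.2 150.1] 80.49 depth z90 0.0081
     top pts rect [446.3 192.8] [370.2 151.7] 81.28 mean [460.4 288.9  38.1]
brush 0.82 px 350.0 210.0 583 rect@h [680.5 -95.1] [116.7  28.9] 56.33 depth z90 0.0194
     top pts rect [614.6 -34.5] [223.7 115.2] -42.42 mean [679.5 -97.4  25.6]
brush 0.18 px 265.0 215.0 499 rect@h [675.4  91.4] [55.6 50.2] 43.48 depth z90 0.0467
     top pts rect [600.5  40.9] [225.7  48.3] 33.69 mean [672.6  89.9  44.8]
scale_block 0.7 px 313.0 266.0 568 rect@h [563.7  -7.7] [101.9  27.9] -22.02 depth z90 0.018
     top pts rect [554.   -5.6] [118.3  29.2] -17.57 mean [562.4  -7.9  21.7]
tape_roll 0.94 px 262.0 324.0 573 rect@h [446.7  99.5] [59.3 56.3] 88.32 depth z90 0.038
     top pts rect [471.6  69.3] [136.8  57.2] -50.38 mean [446.9  98.5  44.6]
jar 0.82 px 253.0 167.0 517 rect@h [775.5 113.1] [58.6 48.2] 25.24 depth z90 0.0462
     top pts rect [651.5  54.1] [333.9  43.5] 25.22 mean [778.2 114.4  52.1]
jar 0.64 px 264.0 214.0 434 rect@h [672.1  90.4] [48.9 46. ] -0.98 depth z90 0.0469
     top pts rect [599.7  41.8] [225.8  43.9] 33.16 mean [674.9  91.1  47.1]
loupe 0.89 px 355.0 315.0 305 rect@h [459.4 -91.6] [40.8 36.1] 88.3 depth z90 0.0472
     top pts rect [479.1 -60.5] [115.5  36.5] 59.03 mean [459.9 -92.3  51.6]
mirror 0.82 px 319.0 155.0 2630 rect@h [809.7 -29.5] [128.4 128. ] 88.62 depth z90 0.0098
     top pts rect [691.9   5.8] [376.6 127.9] -16.62 mean [806.6 -28.5  14.7]
```

```bash
python3 -c "
import cv2
a=cv2.imread('pics/t0.png')
def c(x,y,w,h):return cv2.resize(a[y:y+h,x:x+w],(400,300),interpolation=cv2.INTER_CUBIC)
import numpy as np
cv2.imwrite('pics/c0.png',np.vstack([np.hstack([c(110,270,120,90),c(395,235,166,125)]),np.hstack([c(300,180,100,75),c(240,240,120,90)])]))"
```

```text
(no output)
```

View pics/c0.png

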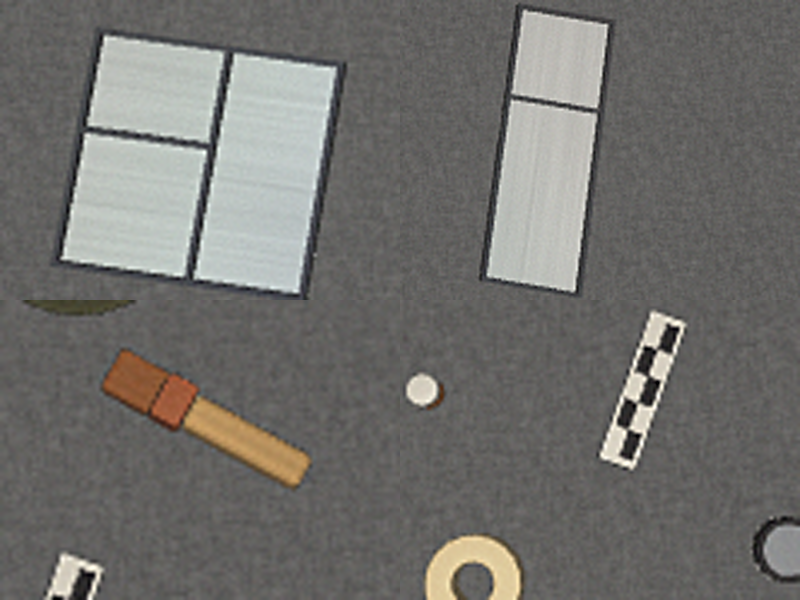

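The square tray's lower-left cell is the larger small one, so local +x points up. The brush's bristles point up-left. I'll refine the numbers, since depth outliers spoiled some of the fits.

```bash
python3 - <<'E'
from fit import *
z=np.load('/tmp/top.npz');p,d=z['p'],z['d']
W=world('top',np.where(d>0,d,1e-6))[0].reshape(480,640,3)
R={'brush':((320,185,385,232),.014,.024),'block':((295,238,332,296),.012,.022),'tape':((240,300,285,348),.031,.041),'jar':((245,195,285,232),.040,.050),'loupe':((340,298,374,332),.040,.050)}
for k,((a,b,c,e),lo,hi) in R.items():
    w=W[b:e,a:c].reshape(-1,3); w=w[(w[:,2]>lo)&(w[:,2]<hi)]
    md=np.median(w,0); w=w[np.linalg.norm(w[:,:2]-md[:2],axis=1)<.075]
    q=w[:,:2]-w[:,:2].mean(0); _,s,V=np.linalg.svd(q)
    print(k,len(w),rect(w),'mean',np.round(w.mean(0)*1000,1),'pca',np.degrees(np.arctan2(V[0,1],V[0,0])).round(1),'circ',np.round(cv2.minEnclosingCircle((w[:,:2]*1000).astype(np.float32)),1) if 0 else cv2.minEnclosingCircle((w[:,:2]*1000).astype(np.float32)))
g=p.min(2)
for k,(a,b,c,e) in {'sq':(120,270,222,366),'long':(422,230,490,362)}.items():
    m=np.zeros(g.shape,np.uint8); m[b:e,a:c]=(g[b:e,a:c]>140)
    n,l,st,_=cv2.connectedComponentsWithStats(m)
    for i in range(1,n):
        if st[i,4]>200:
            v,u=np.nonzero(l==i); print(k,rect(plane('top',np.stack([u,v],1).astype(float),.003)))
E
```

```text
brush 441 (array([684.1, -96.5]), array([118. ,  26.1]), 61.48) mean [680.8 -99.   17.1] pca -120.7 circ ((684.4566650390625, -96.57843017578125), 59.35631561279297)
block 523 (array([562.9,  -8. ]), array([99.9, 23.9]), -21.32) mean [562.2  -7.7  15.9] pca 158.7 circ ((562.8643798828125, -7.20233154296875), 50.5090446472168)
tape 553 (array([445.2, 100.2]), array([58.5, 58. ]), -46.49) mean [445.1  99.8  35.6] pca -159.8 circ ((445.2394714355469, 99.89097595214844), 29.926319122314453)
jar 354 (array([676.5,  92.5]), array([44.2, 42.9]), 41.99) mean [676.2  91.6  44.7] pca 97.4 circ ((676.62744140625, 91.84877014160156), 22.45556640625)
loupe 299 (array([460.3, -93.7]), array([38.4, 37.1]), -2.64) mean [460.2 -93.7  45. ] pca 57.8 circ ((460.1468505859375, -93.81448364257812), 19.735944747924805)
sq (array([509.9, 325.1]), array([78. , 57.7]), 80.58)
sq (array([455.2, 255. ]), array([141.6,  66.4]), -9.6)
sq (array([437.5, 337.3]), array([79.3, 78.2]), -9.45)
long (array([ 570.2, -329.8]), array([78. , 77.1]), 78.55)
long (array([ 450.4, -305.6]), array([157.6,  78. ]), -11.45)
```

```bash
cat > plan.py <<'E'
import sys,json
from h import *
# usage: plan.py "x y z yaw" ...  (grasp point mm, yaw deg); slides relative to the pose at each waypoint's start
o=telemetry.get_obs(); P=o['ee_pos']*1000; P[2]-=180; y=np.degrees(o['eef_rot'][2])
if '--at' in sys.argv: i=sys.argv.index('--at'); P=np.array([float(v) for v in sys.argv[i+1].split()]);y=P[3];P=P[:3];del sys.argv[i:i+2]
print('now',np.round(P,1),round(y,2),'t',round(o['time_s'],1),'w',round(o['grip_width'],4),'f',round(o['grip_force'],1),np.round(o['eef_rot'][:2],4))
for a in sys.argv[1:]:
    T=np.array([float(v) for v in a.split()]);D=T[:3]-P;r=np.radians(y);c,s=np.cos(r),np.sin(r)
    print(a,'slide',np.round([(D[0]*c+D[1]*s)/1e3,(D[0]*s-D[1]*c)/1e3,-D[2]/1e3],4).tolist(),'spin',round(-np.radians(T[3]-y),4),'dist',round(np.linalg.norm(D)))
    P=T[:3];y=T[3]
E
python3 plan.py "440 -312 160 40" "684 -96.5 90 61" "684 -96.5 22 61"
```

```text
now [ 157.2 -527.1  224.7] 16.6 t 0.9 w 0.0942 f 0.0 [ 3.1415 -0.    ]
440 -312 160 40 slide [0.3325, -0.1253, 0.0647] spin -0.4084 dist 361
684 -96.5 90 61 slide [0.3254, -0.0082, 0.07] spin -0.3665 dist 333
684 -96.5 22 61 slide [0.0, 0.0, 0.068] spin -0.0 dist 68
```

Emit:
jog_arm(rows=[{"gripper": 0.06, "slide": [0.3325, -0.1253, 0.0647], "spin": -0.4084}, {"gripper": 0.06, "slide": [0.3325, -0.1253, 0.0647], "spin": -0.4084}, {"gripper": 0.06, "slide": [0.3325, -0.1253, 0.0647], "spin": -0.4084}, {"gripper": 0.06, "slide": [0.3325, -0.1253, 0.0647], "spin": -0.4084}, {"gripper": 0.06, "slide": [0.3325, -0.1253, 0.0647], "spin": -0.4084}, {"gripper": 0.06, "slide": [0.3325, -0.1253, 0.0647], "spin": -0.4084}, {"gripper": 0.06, "slide": [0.3325, -0.1253, 0.0647], "spin": -0.4084}, {"gripper": 0.06, "slide": [0.3325, -0.1253, 0.0647], "spin": -0.4084}], squeeze=15)

```text
time_s: 1.75
ee_pos: [0.4426, -0.3091, 0.339]
eef_rot: [-3.14, -0.0, 0.702]
force: [0.0, -0.5, 0.9]
grip_width: 0.06
grip_force: 0.0
```

Emit:
jog_arm(rows=[{"gripper": 0.06, "slide": [0.3254, -0.0082, 0.07], "spin": -0.3665}, {"gripper": 0.06, "slide": [0.3254, -0.0082, 0.07], "spin": -0.3665}, {"gripper": 0.06, "slide": [0.3254, -0.0082, 0.07], "spin": -0.3665}, {"gripper": 0.06, "slide": [0.3254, -0.0082, 0.07], "spin": -0.3665}, {"gripper": 0.06, "slide": [0.3254, -0.0082, 0.07], "spin": -0.3665}, {"gripper": 0.06, "slide": [0.3254, -0.0082, 0.07], "spin": -0.3665}, {"gripper": 0.06, "slide": [0.3254, -0.0082, 0.07], "spin": -0.3665}, {"gripper": 0.06, "slide": [0.3254, -0.0082, 0.07], "spin": -0.3665}])

```text
time_s: 2.55
ee_pos: [0.6855, -0.0939, 0.2681]
eef_rot: [-3.14, 0.0, 1.068]
force: [-0.6, -0.3, -0.3]
grip_width: 0.0599
grip_force: 0.0
```

```bash
python3 plan.py "684 -96.5 22 61" "684 -96.5 120 61" "600 -200 120 20" "450.4 -305.6 120 -11.4"
```

```text
now [685.5 -93.9  88.1] 61.19 t 2.5 w 0.0599 f 0.0 [-3.14e+00  2.00e-04]
684 -96.5 22 61 slide [-0.003, -0.0001, 0.0661] spin 0.0033 dist 66
684 -96.5 120 61 slide [0.0, 0.0, -0.098] spin -0.0 dist 98
600 -200 120 20 slide [-0.1312, -0.0233, -0.0] spin 0.7156 dist 133
450.4 -305.6 120 -11.4 slide [-0.1767, 0.0481, -0.0] spin 0.548 dist 183
```

Emit:
jog_arm(rows=[{"gripper": 0.06, "slide": [-0.003, 0, 0.035], "spin": 0.003}, {"gripper": 0.06, "slide": [-0.003, 0, 0.06], "spin": 0.003}, {"gripper": 0.06, "slide": [-0.003, 0, 0.066], "spin": 0.003}, {"gripper": 0.01, "slide": [-0.003, 0, 0.066], "spin": 0.003}, {"gripper": 0.01, "slide": [-0.003, 0, 0.066], "spin": 0.003}, {"gripper": 0.01, "slide": [-0.003, 0, 0.066], "spin": 0.003}, {"gripper": 0.01, "slide": [-0.003, 0, 0.066], "spin": 0.003}, {"gripper": 0.01, "slide": [-0.003, 0, 0.066], "spin": 0.003}])

```text
time_s: 3.35
ee_pos: [0.6826, -0.0991, 0.2047]
eef_rot: [3.141, -0.0, 1.062]
force: [-0.2, -0.1, -0.2]
grip_width: 0.0236
grip_force: 0.0
```

```bash
python3 plan.py
```

```text
now [682.6 -99.1  24.7] 60.84 t 3.4 w 0.0236 f 0.0 [ 3.1407e+00 -3.0000e-04]
```

Emit:
jog_arm(rows=[{"gripper": 0.01, "slide": [0, 0, 0.001], "spin": 0}, {"gripper": 0.01, "slide": [0, 0, 0.001], "spin": 0}, {"gripper": 0.01, "slide": [0, 0, 0.001], "spin": 0}, {"gripper": 0.01, "slide": [0, 0, 0.001], "spin": 0}])

```text
time_s: 3.75
ee_pos: [0.6827, -0.0991, 0.2043]
eef_rot: [3.14, -0.0, 1.062]
force: [-3.7, 1.0, 8.9]
grip_width: 0.0201
grip_force: 14.9
```

```bash
python3 plan.py  "684 -96.5 120 61" "600 -200 120 20" "450.4 -305.6 120 -11.4"
```

```text
now [682.7 -99.1  24.3] 60.83 t 3.8 w 0.0201 f 14.9 [ 3.1405e+00 -3.0000e-04]
684 -96.5 120 61 slide [0.0029, -0.0001, -0.0957] spin -0.003 dist 96
600 -200 120 20 slide [-0.1312, -0.0233, -0.0] spin 0.7156 dist 133
450.4 -305.6 120 -11.4 slide [-0.1767, 0.0481, -0.0] spin 0.548 dist 183
```

```bash
python3 plan.py --at "682.7 -99.1 24 60.8" "682.7 -99.1 120 60.8" "600 -200 120 20" "450.4 -305.6 120 -11.4" "450.4 -305.6 28 -11.4"
```

```text
now [682.7 -99.1  24. ] 60.8 t 3.8 w 0.0201 f 14.9 [ 3.1405e+00 -3.0000e-04]
682.7 -99.1 120 60.8 slide [0.0, 0.0, -0.096] spin -0.0 dist 96
600 -200 120 20 slide [-0.1284, -0.023, -0.0] spin 0.7121 dist 130
450.4 -305.6 120 -11.4 slide [-0.1767, 0.0481, -0.0] spin 0.548 dist 183
450.4 -305.6 28 -11.4 slide [0.0, -0.0, 0.092] spin -0.0 dist 92
```

Emit:
jog_arm(rows=[{"gripper": 0.01, "slide": [0, 0, -0.03], "spin": 0}, {"gripper": 0.01, "slide": [0, 0, -0.07], "spin": 0}, {"gripper": 0.01, "slide": [0, 0, -0.096], "spin": 0}, {"gripper": 0.01, "slide": [0, 0, -0.096], "spin": 0}])

```text
time_s: 4.15
ee_pos: [0.6829, -0.0991, 0.3037]
eef_rot: [3.135, -0.002, 1.062]
force: [-0.4, 0.3, 0.2]
grip_width: 0.0201
grip_force: 14.9
```

Emit:
jog_arm(rows=[{"gripper": 0.01, "slide": [-0.1284, -0.023, 0], "spin": 0.7121}, {"gripper": 0.01, "slide": [-0.1284, -0.023, 0], "spin": 0.7121}, {"gripper": 0.01, "slide": [-0.1284, -0.023, 0], "spin": 0.7121}, {"gripper": 0.01, "slide": [-0.1284, -0.023, 0], "spin": 0.7121}, {"gripper": 0.01, "slide": [-0.1284, -0.023, 0], "spin": 0.7121}, {"gripper": 0.01, "slide": [-0.1284, -0.023, 0], "spin": 0.7121}])

```text
time_s: 4.75
ee_pos: [0.5996, -0.2002, 0.298]
eef_rot: [-3.141, 0.001, 0.347]
force: [-0.3, 0.4, 0.6]
grip_width: 0.0202
grip_force: 14.9
```

Emit:
jog_arm(rows=[{"gripper": 0.01, "slide": [-0.1767, 0.0481, 0], "spin": 0.548}, {"gripper": 0.01, "slide": [-0.1767, 0.0481, 0], "spin": 0.548}, {"gripper": 0.01, "slide": [-0.1767, 0.0481, 0], "spin": 0.548}, {"gripper": 0.01, "slide": [-0.1767, 0.0481, 0], "spin": 0.548}, {"gripper": 0.01, "slide": [-0.1767, 0.0481, 0], "spin": 0.548}, {"gripper": 0.01, "slide": [-0.1767, 0.0481, 0], "spin": 0.548}, {"gripper": 0.01, "slide": [-0.1767, 0.0481, 0], "spin": 0.548}, {"gripper": 0.01, "slide": [-0.1767, 0.0481, 0], "spin": 0.548}])

```text
time_s: 5.55
ee_pos: [0.4511, -0.3051, 0.2987]
eef_rot: [-3.141, 0.0, -0.195]
force: [0.7, 0.5, -0.3]
grip_width: 0.0196
grip_force: 14.9
```

```bash
python3 - <<'E'
from h import *
shot('top','t2.png');o=telemetry.get_obs();print(o['ee_pos'],o['eef_rot'])
E
python3 plan.py "450.4 -305.6 28 -11.4"
```

```text
[ 0.45100681 -0.30511214  0.29867076] [-3.14141735e+00  2.70097220e-04 -1.95823213e-01]
now [ 451.  -305.1  118.7] -11.22 t 5.6 w 0.0202 f 14.9 [-3.1414e+00  3.0000e-04]
450.4 -305.6 28 -11.4 slide [-0.0005, 0.0006, 0.0907] spin 0.0031 dist 91
```

View pics/t2.png

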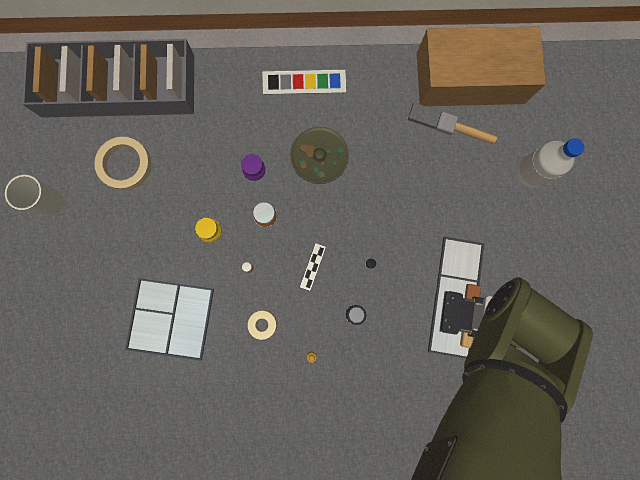

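The brush is held level above the long compartment at px (465,317), so I'll lower it and release.

Emit:
jog_arm(rows=[{"gripper": 0.01, "slide": [0, 0, 0.04], "spin": 0.003}, {"gripper": 0.01, "slide": [0, 0, 0.075], "spin": 0.003}, {"gripper": 0.01, "slide": [0, 0, 0.085], "spin": 0.003}, {"gripper": 0.01, "slide": [0, 0, 0.09], "spin": 0.003}, {"gripper": 0.01, "slide": [0, 0, 0.091], "spin": 0.003}, {"gripper": 0.01, "slide": [0, 0, 0.091], "spin": 0.003}])

```text
time_s: 6.2
ee_pos: [0.4507, -0.3059, 0.2092]
eef_rot: [3.141, -0.002, -0.201]
force: [0.6, 0.6, -1.0]
grip_width: 0.02
grip_force: 14.9
```

```bash
python3 plan.py; python3 plan.py --at "450.4 -305.6 120 -11.4" "600 -60 120 -11.4" "676.5 92 100 -11.4"  "676.5 92 27 -11.4"
```

```text
now [ 450.7 -305.9   29.2] -11.52 t 6.2 w 0.02 f 14.9 [ 3.1407e+00 -1.7000e-03]
now [ 450.4 -305.6  120. ] -11.4 t 6.2 w 0.02 f 14.9 [ 3.1407e+00 -1.7000e-03]
600 -60 120 -11.4 slide [0.0981, -0.2703, -0.0] spin -0.0 dist 288
676.5 92 100 -11.4 slide [0.0449, -0.1641, 0.02] spin -0.0 dist 171
676.5 92 27 -11.4 slide [0.0, -0.0, 0.073] spin -0.0 dist 73
```

Emit:
jog_arm(rows=[{"gripper": 0.01, "slide": [0, 0, 0.001], "spin": 0}, {"gripper": 0.01, "slide": [0, 0, 0.002], "spin": 0}, {"gripper": 0.05, "slide": [0, 0, 0.002], "spin": 0}, {"gripper": 0.05, "slide": [0, 0, 0.002], "spin": 0}, {"gripper": 0.05, "slide": [0, 0, 0.002], "spin": 0}, {"gripper": 0.05, "slide": [0, 0, 0.002], "spin": 0}, {"gripper": 0.05, "slide": [0, 0, -0.04], "spin": 0}, {"gripper": 0.09, "slide": [0, 0, -0.09], "spin": 0}])

```text
time_s: 7.0
ee_pos: [0.45, -0.3055, 0.2975]
eef_rot: [-3.14, 0.004, -0.201]
force: [0.0, -0.5, 1.4]
grip_width: 0.0553
grip_force: 0.0
```

Emit:
jog_arm(rows=[{"gripper": 0.09, "slide": [0.0981, -0.2703, 0], "spin": 0}, {"gripper": 0.09, "slide": [0.0981, -0.2703, 0], "spin": 0}, {"gripper": 0.09, "slide": [0.0981, -0.2703, 0], "spin": 0}, {"gripper": 0.09, "slide": [0.0981, -0.2703, 0], "spin": 0}, {"gripper": 0.09, "slide": [0.0981, -0.2703, 0], "spin": 0}, {"gripper": 0.09, "slide": [0.0981, -0.2703, 0], "spin": 0}, {"gripper": 0.09, "slide": [0.0981, -0.2703, 0], "spin": 0}, {"gripper": 0.09, "slide": [0.0981, -0.2703, 0], "spin": 0}])

```text
time_s: 7.8
ee_pos: [0.6005, -0.0601, 0.2976]
eef_rot: [3.141, 0.001, -0.2]
force: [0.0, 0.6, 0.6]
grip_width: 0.09
grip_force: 0.0
```

Emit:
jog_arm(rows=[{"gripper": 0.09, "slide": [0.0449, -0.1641, 0.02], "spin": 0}, {"gripper": 0.09, "slide": [0.0449, -0.1641, 0.02], "spin": 0}, {"gripper": 0.09, "slide": [0.0449, -0.1641, 0.02], "spin": 0}, {"gripper": 0.09, "slide": [0.0449, -0.1641, 0.02], "spin": 0}, {"gripper": 0.09, "slide": [0.0449, -0.1641, 0.02], "spin": 0}, {"gripper": 0.09, "slide": [0.0449, -0.1641, 0.02], "spin": 0}])

```text
time_s: 8.4
ee_pos: [0.6771, 0.0898, 0.2777]
eef_rot: [3.141, 0.001, -0.202]
force: [-0.3, -0.1, -0.1]
grip_width: 0.0904
grip_force: 0.0
```

```bash
python3 plan.py "676.5 92 28 -11.4"; python3 - <<'E'
from h import *
p,d=shot('top','t3.png')
a=cv2.resize(p[230:360,420:500],(480,780))[:600,:,::-1]
cv2.imwrite('pics/c3.png',a)
E
```

```text
now [677.1  89.8  97.7] -11.59 t 8.4 w 0.0904 f 0.0 [3.1411e+00 6.0000e-04]
676.5 92 28 -11.4 slide [-0.001, -0.002, 0.0697] spin -0.0033 dist 70
```

View pics/t3.png

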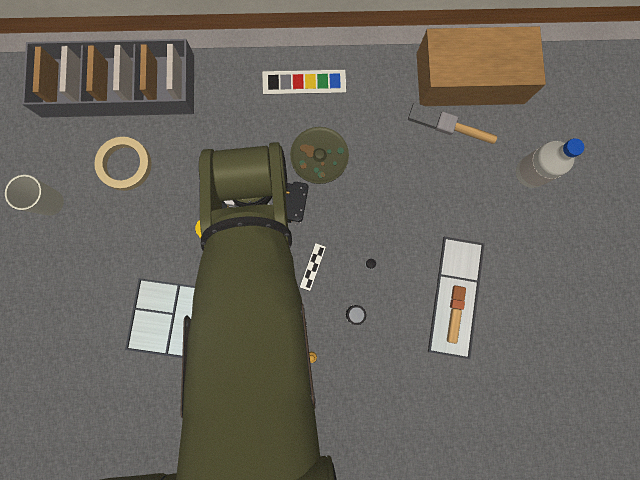

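The brush lies in the long compartment at px (457,314). Next, grip the jar.

Emit:
jog_arm(rows=[{"gripper": 0.09, "slide": [0, 0, 0.03], "spin": 0}, {"gripper": 0.09, "slide": [0, 0, 0.06], "spin": 0}, {"gripper": 0.09, "slide": [0, 0, 0.07], "spin": 0}, {"gripper": 0.04, "slide": [0, 0, 0.07], "spin": 0}, {"gripper": 0.04, "slide": [0, 0, 0.07], "spin": 0}, {"gripper": 0.04, "slide": [0, 0, 0.07], "spin": 0}, {"gripper": 0.04, "slide": [0, 0, 0.07], "spin": 0}, {"gripper": 0.04, "slide": [0, 0, 0.07], "spin": 0}], squeeze=20)

```text
time_s: 9.25
ee_pos: [0.6774, 0.0913, 0.2088]
eef_rot: [-3.141, -0.001, -0.201]
force: [0.5, 0.4, -0.6]
grip_width: 0.0536
grip_force: 0.0
```

Emit:
jog_arm(rows=[{"gripper": 0.04, "slide": [0, 0, 0], "spin": 0}, {"gripper": 0.04, "slide": [0, 0, 0], "spin": 0}, {"gripper": 0.04, "slide": [0, 0, 0], "spin": 0}])

```text
time_s: 9.55
ee_pos: [0.6774, 0.0913, 0.2085]
eef_rot: [-3.141, -0.001, -0.201]
force: [-1.3, 0.3, 5.5]
grip_width: 0.0488
grip_force: 20.0
```

```bash
python3 plan.py; python3 plan.py --at "677 92 30 -11.4" "677 92 140 -11.4" "630 -120 140 -11.4" "570.2 -329.8 140 -11.4" "570.2 -329.8 34 -11.4"
```

```text
now [677.4  91.3  28.5] -11.53 t 9.6 w 0.0488 f 20.0 [-3.1414e+00 -6.0000e-04]
now [677.  92.  30.] -11.4 t 9.6 w 0.0488 f 20.0 [-3.1414e+00 -6.0000e-04]
677 92 140 -11.4 slide [0.0, -0.0, -0.11] spin -0.0 dist 110
630 -120 140 -11.4 slide [-0.0042, 0.2171, -0.0] spin -0.0 dist 217
570.2 -329.8 140 -11.4 slide [-0.0172, 0.2175, -0.0] spin -0.0 dist 218
570.2 -329.8 34 -11.4 slide [0.0, -0.0, 0.106] spin -0.0 dist 106
```

Emit:
jog_arm(rows=[{"gripper": 0.04, "slide": [0, 0, -0.03], "spin": 0}, {"gripper": 0.04, "slide": [0, 0, -0.075], "spin": 0}, {"gripper": 0.04, "slide": [0, 0, -0.11], "spin": 0}, {"gripper": 0.04, "slide": [0, 0, -0.11], "spin": 0}])

```text
time_s: 9.95
ee_pos: [0.6777, 0.0913, 0.3236]
eef_rot: [-3.139, -0.008, -0.201]
force: [0.1, 0.1, -0.9]
grip_width: 0.0488
grip_force: 20.0
```

Emit:
jog_arm(rows=[{"gripper": 0.04, "slide": [-0.002, 0.03, 0], "spin": 0}, {"gripper": 0.04, "slide": [-0.003, 0.07, 0], "spin": 0}, {"gripper": 0.04, "slide": [-0.0042, 0.115, 0], "spin": 0}, {"gripper": 0.04, "slide": [-0.0042, 0.16, 0], "spin": 0}, {"gripper": 0.04, "slide": [-0.0042, 0.2, 0], "spin": 0}, {"gripper": 0.04, "slide": [-0.0042, 0.2171, 0], "spin": 0}, {"gripper": 0.04, "slide": [-0.0042, 0.2171, 0], "spin": 0}])

```text
time_s: 10.65
ee_pos: [0.6294, -0.1225, 0.317]
eef_rot: [3.142, 0.001, -0.204]
force: [-0.3, 0.1, -1.4]
grip_width: 0.0487
grip_force: 20.0
```

Emit:
jog_arm(rows=[{"gripper": 0.04, "slide": [-0.003, 0.03, 0], "spin": 0}, {"gripper": 0.04, "slide": [-0.006, 0.07, 0], "spin": 0}, {"gripper": 0.04, "slide": [-0.0092, 0.115, 0], "spin": 0}, {"gripper": 0.04, "slide": [-0.0142, 0.16, 0], "spin": 0}, {"gripper": 0.04, "slide": [-0.0172, 0.2, 0], "spin": 0}, {"gripper": 0.04, "slide": [-0.0172, 0.2175, 0], "spin": 0}, {"gripper": 0.04, "slide": [-0.0172, 0.2175, 0], "spin": 0}, {"gripper": 0.04, "slide": [-0.0172, 0.2175, 0], "spin": 0}])

```text
time_s: 11.45
ee_pos: [0.5702, -0.3288, 0.3174]
eef_rot: [-3.141, 0.001, -0.2]
force: [-0.6, -0.5, -1.5]
grip_width: 0.0486
grip_force: 20.0
```

```bash
python3 plan.py "570.2 -329.8 33.5 -11.4"
```

```text
now [ 570.2 -328.8  137.4] -11.48 t 11.4 w 0.0486 f 20.0 [-3.1409e+00  6.0000e-04]
570.2 -329.8 33.5 -11.4 slide [0.0002, 0.001, 0.1039] spin -0.0014 dist 104
```

Emit:
jog_arm(rows=[{"gripper": 0.04, "slide": [0, 0, 0.04], "spin": 0}, {"gripper": 0.04, "slide": [0, 0, 0.08], "spin": 0}, {"gripper": 0.04, "slide": [0, 0, 0.095], "spin": 0}, {"gripper": 0.04, "slide": [0, 0, 0.102], "spin": 0}, {"gripper": 0.04, "slide": [0, 0, 0.105], "spin": 0}, {"gripper": 0.04, "slide": [0, 0, 0.105], "spin": 0}])

```text
time_s: 12.05
ee_pos: [0.5699, -0.3301, 0.2143]
eef_rot: [3.141, -0.002, -0.201]
force: [-0.4, -0.2, -0.8]
grip_width: 0.0483
grip_force: 20.0
```

```bash
python3 plan.py
```

```text
now [ 569.9 -330.1   34.3] -11.52 t 12.1 w 0.0483 f 20.0 [ 3.1409e+00 -1.8000e-03]
```

Emit:
jog_arm(rows=[{"gripper": 0.04, "slide": [0, 0, 0.0015], "spin": 0}, {"gripper": 0.04, "slide": [0, 0, 0.0025], "spin": 0}, {"gripper": 0.062, "slide": [0, 0, 0.0025], "spin": 0}, {"gripper": 0.062, "slide": [0, 0, 0.0025], "spin": 0}, {"gripper": 0.062, "slide": [0, 0, 0.0025], "spin": 0}, {"gripper": 0.062, "slide": [0, 0, -0.03], "spin": 0}, {"gripper": 0.062, "slide": [0, 0, -0.07], "spin": 0}, {"gripper": 0.062, "slide": [0, 0, -0.09], "spin": 0}])

```text
time_s: 12.85
ee_pos: [0.5696, -0.3304, 0.3065]
eef_rot: [3.14, -0.004, -0.201]
force: [1.0, 0.6, 0.1]
grip_width: 0.0621
grip_force: 0.0
```

```bash
python3 plan.py --at "570 -330 124 -11.5" "562.9 -8 90 -21.3" "562.9 -8 22 -21.3" "562.9 -8 120 -21.3" "455.2 255 120 -9.5" "455.2 255 25 -9.5"
```

```text
now [ 570. -330.  124.] -11.5 t 12.8 w 0.0621 f 0.0 [ 3.1402 -0.0035]
562.9 -8 90 -21.3 slide [-0.0712, -0.3141, 0.034] spin 0.171 dist 324
562.9 -8 22 -21.3 slide [0.0, -0.0, 0.068] spin -0.0 dist 68
562.9 -8 120 -21.3 slide [0.0, -0.0, -0.098] spin -0.0 dist 98
455.2 255 120 -9.5 slide [-0.1959, -0.2059, -0.0] spin -0.2059 dist 284
455.2 255 25 -9.5 slide [0.0, -0.0, 0.095] spin -0.0 dist 95
```

Emit:
jog_arm(rows=[{"gripper": 0.05, "slide": [-0.0712, -0.3141, 0.034], "spin": 0.171}, {"gripper": 0.05, "slide": [-0.0712, -0.3141, 0.034], "spin": 0.171}, {"gripper": 0.05, "slide": [-0.0712, -0.3141, 0.034], "spin": 0.171}, {"gripper": 0.05, "slide": [-0.0712, -0.3141, 0.034], "spin": 0.171}, {"gripper": 0.05, "slide": [-0.0712, -0.3141, 0.034], "spin": 0.171}, {"gripper": 0.05, "slide": [-0.0712, -0.3141, 0.034], "spin": 0.171}, {"gripper": 0.05, "slide": [-0.0712, -0.3141, 0.034], "spin": 0.171}, {"gripper": 0.05, "slide": [-0.0712, -0.3141, 0.034], "spin": 0.171}])

```text
time_s: 13.65
ee_pos: [0.5623, -0.0055, 0.2688]
eef_rot: [-3.141, 0.0, -0.369]
force: [1.1, -0.4, 1.9]
grip_width: 0.0501
grip_force: 0.0
```

Emit:
jog_arm(rows=[{"gripper": 0.05, "slide": [0, 0, 0], "spin": 0}, {"gripper": 0.05, "slide": [0, 0, 0], "spin": 0}], squeeze=15)

```text
time_s: 13.85
ee_pos: [0.5626, -0.0093, 0.2691]
eef_rot: [3.142, -0.0, -0.373]
force: [-1.2, -0.6, -0.4]
grip_width: 0.0497
grip_force: 0.0
```

```bash
python3 plan.py "562.9 -8 22 -21.3"; python3 - <<'E'
from h import *
shot('top','t4.png')
E
```

```text
now [562.6  -9.3  89.1] -21.4 t 13.8 w 0.0497 f 0.0 [ 3.1416e+00 -3.0000e-04]
562.9 -8 22 -21.3 slide [-0.0002, -0.0013, 0.0671] spin -0.0017 dist 67
```

View pics/t4.png

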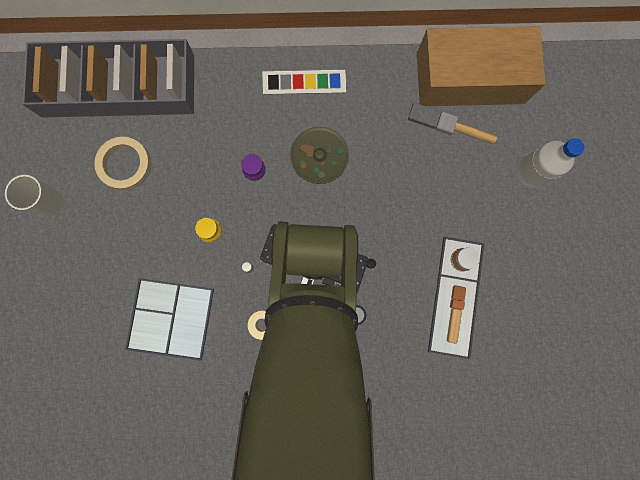

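Jar is standing in the short compartment, px (464,259). Now grip the block.

Emit:
jog_arm(rows=[{"gripper": 0.05, "slide": [0, 0, 0.03], "spin": 0}, {"gripper": 0.05, "slide": [0, -0.001, 0.06], "spin": 0}, {"gripper": 0.05, "slide": [0, -0.001, 0.066], "spin": 0}, {"gripper": 0.015, "slide": [0, -0.001, 0.066], "spin": 0}, {"gripper": 0.015, "slide": [0, -0.001, 0.066], "spin": 0}, {"gripper": 0.015, "slide": [0, -0.001, 0.066], "spin": 0}, {"gripper": 0.015, "slide": [0, -0.001, 0.066], "spin": 0}, {"gripper": 0.015, "slide": [0, -0.001, 0.066], "spin": 0}])

```text
time_s: 14.7
ee_pos: [0.5632, -0.0074, 0.2042]
eef_rot: [-3.141, -0.002, -0.372]
force: [-0.6, -1.0, 6.7]
grip_width: 0.0238
grip_force: 15.0
```

Emit:
jog_arm(rows=[{"gripper": 0.015, "slide": [0, 0, 0], "spin": 0}, {"gripper": 0.015, "slide": [0, 0, 0], "spin": 0}])

```text
time_s: 14.9
ee_pos: [0.5631, -0.0074, 0.2042]
eef_rot: [-3.141, -0.002, -0.372]
force: [-1.1, -0.8, 7.6]
grip_width: 0.0239
grip_force: 15.0
```

```bash
python3 plan.py
```

```text
now [563.1  -7.4  24.2] -21.33 t 14.9 w 0.0239 f 15.0 [-3.1413e+00 -1.8000e-03]
```

Emit:
jog_arm(rows=[{"gripper": 0.015, "slide": [0, 0, -0.03], "spin": 0}, {"gripper": 0.015, "slide": [0, 0, -0.07], "spin": 0}, {"gripper": 0.015, "slide": [0, 0, -0.096], "spin": 0}, {"gripper": 0.015, "slide": [0, 0, -0.096], "spin": 0}])

```text
time_s: 15.3
ee_pos: [0.5633, -0.0073, 0.303]
eef_rot: [-3.14, -0.006, -0.372]
force: [0.6, -0.1, 0.1]
grip_width: 0.0239
grip_force: 15.0
```

Emit:
jog_arm(rows=[{"gripper": 0.015, "slide": [-0.1959, -0.2059, 0], "spin": -0.206}, {"gripper": 0.015, "slide": [-0.1959, -0.2059, 0], "spin": -0.206}, {"gripper": 0.015, "slide": [-0.1959, -0.2059, 0], "spin": -0.206}, {"gripper": 0.015, "slide": [-0.1959, -0.2059, 0], "spin": -0.206}, {"gripper": 0.015, "slide": [-0.1959, -0.2059, 0], "spin": -0.206}, {"gripper": 0.015, "slide": [-0.1959, -0.2059, 0], "spin": -0.206}, {"gripper": 0.015, "slide": [-0.1959, -0.2059, 0], "spin": -0.206}, {"gripper": 0.015, "slide": [-0.1959, -0.2059, 0], "spin": -0.206}])

```text
time_s: 16.1
ee_pos: [0.455, 0.256, 0.2982]
eef_rot: [3.141, 0.001, -0.165]
force: [0.1, -1.6, -1.4]
grip_width: 0.0239
grip_force: 15.0
```

Emit:
jog_arm(rows=[{"gripper": 0.015, "slide": [0, 0, 0.04], "spin": 0}, {"gripper": 0.015, "slide": [0, 0, 0.07], "spin": 0}, {"gripper": 0.015, "slide": [0, 0, 0.08], "spin": 0}, {"gripper": 0.015, "slide": [0, 0, 0.08], "spin": 0}])

```text
time_s: 16.5
ee_pos: [0.4556, 0.2549, 0.2179]
eef_rot: [3.14, 0.002, -0.168]
force: [-0.2, -0.1, -0.8]
grip_width: 0.0241
grip_force: 15.0
```

```bash
python3 plan.py "455.2 255 27.5 -9.5"
```

```text
now [455.6 254.9  37.9] -9.61 t 16.5 w 0.0241 f 15.0 [3.1401e+00 2.1000e-03]
455.2 255 27.5 -9.5 slide [-0.0004, -0.0001, 0.0104] spin -0.0019 dist 10
```

Emit:
jog_arm(rows=[{"gripper": 0.015, "slide": [0, 0, 0.006], "spin": -0.002}, {"gripper": 0.015, "slide": [0, 0, 0.01], "spin": -0.002}, {"gripper": 0.015, "slide": [0, 0, 0.011], "spin": -0.002}, {"gripper": 0.015, "slide": [0, 0, 0.011], "spin": -0.002}])

```text
time_s: 16.9
ee_pos: [0.4554, 0.2558, 0.2083]
eef_rot: [-3.141, -0.001, -0.164]
force: [-1.3, 1.0, -0.4]
grip_width: 0.0238
grip_force: 15.0
```

```bash
python3 plan.py; python3 plan.py --at "455.4 254.9 100 -9.6" "445.2 100 100 -9.6" "445.2 100 26 -9.6" "445.2 100 120 -9.6" "437.5 337.3 120 -9.5"
```

```text
now [455.4 255.8  28.3] -9.42 t 16.9 w 0.0238 f 15.0 [-3.1413e+00 -5.0000e-04]
now [455.4 254.9 100. ] -9.6 t 16.9 w 0.0238 f 15.0 [-3.1413e+00 -5.0000e-04]
445.2 100 100 -9.6 slide [0.0158, 0.1544, -0.0] spin -0.0 dist 155
445.2 100 26 -9.6 slide [0.0, -0.0, 0.074] spin -0.0 dist 74
445.2 100 120 -9.6 slide [0.0, -0.0, -0.094] spin -0.0 dist 94
437.5 337.3 120 -9.5 slide [-0.0472, -0.2327, -0.0] spin -0.0017 dist 237
```

Emit:
jog_arm(rows=[{"gripper": 0.015, "slide": [0, 0, 0.001], "spin": 0}, {"gripper": 0.045, "slide": [0, 0, 0.001], "spin": 0}, {"gripper": 0.045, "slide": [0, 0, 0.001], "spin": 0}, {"gripper": 0.045, "slide": [0, 0, 0.001], "spin": 0}, {"gripper": 0.045, "slide": [0, 0, -0.03], "spin": 0}, {"gripper": 0.085, "slide": [0, 0, -0.072], "spin": 0}, {"gripper": 0.085, "slide": [0, 0, -0.072], "spin": 0}])

```text
time_s: 17.6
ee_pos: [0.4561, 0.2561, 0.2848]
eef_rot: [-3.137, -0.006, -0.164]
force: [0.5, -0.8, 0.5]
grip_width: 0.0576
grip_force: 0.0
```

Emit:
jog_arm(rows=[{"gripper": 0.088, "slide": [0.0158, 0.1544, 0], "spin": 0}, {"gripper": 0.088, "slide": [0.0158, 0.1544, 0], "spin": 0}, {"gripper": 0.088, "slide": [0.0158, 0.1544, 0], "spin": 0}, {"gripper": 0.088, "slide": [0.0158, 0.1544, 0], "spin": 0}, {"gripper": 0.088, "slide": [0.0158, 0.1544, 0], "spin": 0}, {"gripper": 0.088, "slide": [0.0158, 0.1544, 0], "spin": 0}, {"gripper": 0.088, "slide": [0.0158, 0.1544, 0], "spin": 0}], squeeze=15)

```text
time_s: 18.3
ee_pos: [0.4457, 0.102, 0.2798]
eef_rot: [-3.142, 0.0, -0.163]
force: [-0.7, 0.4, 0.9]
grip_width: 0.0881
grip_force: 0.0
```

```bash
python3 plan.py "445.2 100 29.5 -9.6"; python3 - <<'E'
from h import *
p,d=shot('top','t5.png')
cv2.imwrite('pics/c5.png',cv2.resize(p[260:380,100:300],(800,480),interpolation=cv2.INTER_CUBIC)[:,:,::-1])
E
```

```text
now [445.7 102.   99.8] -9.32 t 18.3 w 0.0881 f 0.0 [-3.1415e+00  1.0000e-04]
445.2 100 29.5 -9.6 slide [-0.0002, 0.002, 0.0703] spin 0.0048 dist 70
```

View pics/c5.png

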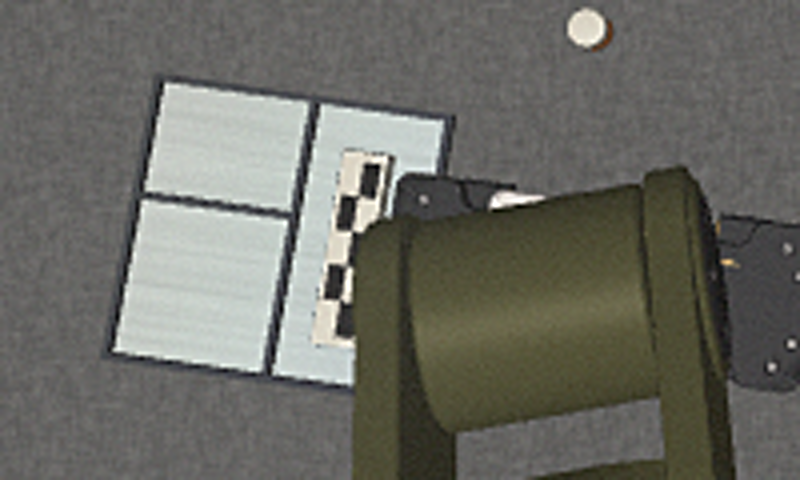

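The block lies in the full-length compartment, centred near crop px (352,250). Next is the tape roll.

Emit:
jog_arm(rows=[{"gripper": 0.088, "slide": [0, 0.001, 0.03], "spin": 0}, {"gripper": 0.088, "slide": [0, 0.001, 0.06], "spin": 0}, {"gripper": 0.088, "slide": [0, 0.001, 0.07], "spin": 0}, {"gripper": 0.05, "slide": [0, 0.001, 0.07], "spin": 0}, {"gripper": 0.05, "slide": [0, 0.001, 0.07], "spin": 0}, {"gripper": 0.05, "slide": [0, 0.001, 0.07], "spin": 0}, {"gripper": 0.05, "slide": [0, 0.001, 0.07], "spin": 0}, {"gripper": 0.05, "slide": [0, 0.001, 0.07], "spin": 0}])

```text
time_s: 19.15
ee_pos: [0.4457, 0.0999, 0.2109]
eef_rot: [-3.141, -0.002, -0.164]
force: [-1.4, -0.0, 7.6]
grip_width: 0.0591
grip_force: 14.9
```

```bash
python3 plan.py; python3 plan.py --at "445.4 100.5 30 -9.4" "445.4 100.5 125 -9.4" "437.5 337.3 125 -9.4" "437.5 337.3 34 -9.4"
```

```text
now [445.7  99.9  30.9] -9.42 t 19.1 w 0.0591 f 14.9 [-3.141e+00 -1.500e-03]
now [445.4 100.5  30. ] -9.4 t 19.1 w 0.0591 f 14.9 [-3.141e+00 -1.500e-03]
445.4 100.5 125 -9.4 slide [0.0, -0.0, -0.095] spin -0.0 dist 95
437.5 337.3 125 -9.4 slide [-0.0465, -0.2323, -0.0] spin -0.0 dist 237
437.5 337.3 34 -9.4 slide [0.0, -0.0, 0.091] spin -0.0 dist 91
```

Emit:
jog_arm(rows=[{"gripper": 0.05, "slide": [0, 0, -0.03], "spin": 0}, {"gripper": 0.05, "slide": [0, 0, -0.07], "spin": 0}, {"gripper": 0.05, "slide": [0, 0, -0.095], "spin": 0}, {"gripper": 0.05, "slide": [0, 0, -0.095], "spin": 0}])

```text
time_s: 19.55
ee_pos: [0.4459, 0.0999, 0.3082]
eef_rot: [-3.14, -0.006, -0.164]
force: [-1.4, 0.5, -1.4]
grip_width: 0.0585
grip_force: 14.9
```

Emit:
jog_arm(rows=[{"gripper": 0.05, "slide": [-0.006, -0.03, 0], "spin": 0}, {"gripper": 0.05, "slide": [-0.015, -0.075, 0], "spin": 0}, {"gripper": 0.05, "slide": [-0.024, -0.12, 0], "spin": 0}, {"gripper": 0.05, "slide": [-0.033, -0.165, 0], "spin": 0}, {"gripper": 0.05, "slide": [-0.041, -0.205, 0], "spin": 0}, {"gripper": 0.05, "slide": [-0.0465, -0.2325, 0], "spin": 0}, {"gripper": 0.05, "slide": [-0.0465, -0.2325, 0], "spin": 0}, {"gripper": 0.05, "slide": [-0.0465, -0.2325, 0], "spin": 0}])

```text
time_s: 20.35
ee_pos: [0.4373, 0.3368, 0.3036]
eef_rot: [3.14, 0.001, -0.163]
force: [-0.6, -1.3, -1.2]
grip_width: 0.0587
grip_force: 14.9
```

Emit:
jog_arm(rows=[{"gripper": 0.05, "slide": [0, 0, 0.04], "spin": 0}, {"gripper": 0.05, "slide": [0, 0, 0.07], "spin": 0}, {"gripper": 0.05, "slide": [0, 0, 0.08], "spin": 0}, {"gripper": 0.05, "slide": [0, 0, 0.08], "spin": 0}])

```text
time_s: 20.75
ee_pos: [0.4377, 0.336, 0.224]
eef_rot: [3.14, 0.002, -0.165]
force: [0.1, -0.3, -0.7]
grip_width: 0.0586
grip_force: 14.9
```

```bash
python3 plan.py "437.5 337.3 34 -9.4"
```

```text
now [437.7 336.   44. ] -9.48 t 20.8 w 0.0586 f 14.9 [3.1398e+00 1.8000e-03]
437.5 337.3 34 -9.4 slide [-0.0004, -0.0013, 0.01] spin -0.0013 dist 10
```

Emit:
jog_arm(rows=[{"gripper": 0.05, "slide": [0, 0, 0.006], "spin": 0}, {"gripper": 0.05, "slide": [0, 0, 0.01], "spin": 0}, {"gripper": 0.05, "slide": [0, 0, 0.011], "spin": 0}, {"gripper": 0.05, "slide": [0, 0, 0.011], "spin": 0}])

```text
time_s: 21.15
ee_pos: [0.4377, 0.3368, 0.2143]
eef_rot: [-3.141, -0.0, -0.164]
force: [0.6, 0.4, -0.6]
grip_width: 0.0586
grip_force: 14.9
```

```bash
python3 plan.py; python3 plan.py --at "437.5 336.5 125 -9.4" "450 100 125 -9.4" "460.2 -93.8 100 -9.4" "460.2 -93.8 30 -9.4"
```

```text
now [437.7 336.8  34.3] -9.42 t 21.1 w 0.0586 f 14.9 [-3.1412e+00 -4.0000e-04]
now [437.5 336.5 125. ] -9.4 t 21.1 w 0.0586 f 14.9 [-3.1412e+00 -4.0000e-04]
450 100 125 -9.4 slide [0.051, 0.2313, -0.0] spin -0.0 dist 237
460.2 -93.8 100 -9.4 slide [0.0417, 0.1895, 0.025] spin -0.0 dist 196
460.2 -93.8 30 -9.4 slide [0.0, -0.0, 0.07] spin -0.0 dist 70
```

Emit:
jog_arm(rows=[{"gripper": 0.05, "slide": [0, 0, 0.001], "spin": 0}, {"gripper": 0.074, "slide": [0, 0, 0.001], "spin": 0}, {"gripper": 0.074, "slide": [0, 0, 0.001], "spin": 0}, {"gripper": 0.074, "slide": [0, 0, 0.001], "spin": 0}, {"gripper": 0.074, "slide": [0, 0, -0.03], "spin": 0}, {"gripper": 0.074, "slide": [0, 0, -0.07], "spin": 0}, {"gripper": 0.074, "slide": [0, 0, -0.09], "spin": 0}, {"gripper": 0.074, "slide": [0, 0, -0.09], "spin": 0}])

```text
time_s: 21.95
ee_pos: [0.4379, 0.337, 0.307]
eef_rot: [-3.138, -0.004, -0.164]
force: [0.2, 0.1, -0.3]
grip_width: 0.0741
grip_force: 0.0
```

Emit:
jog_arm(rows=[{"gripper": 0.074, "slide": [0.051, 0.2313, 0], "spin": 0}, {"gripper": 0.074, "slide": [0.051, 0.2313, 0], "spin": 0}, {"gripper": 0.074, "slide": [0.051, 0.2313, 0], "spin": 0}, {"gripper": 0.074, "slide": [0.051, 0.2313, 0], "spin": 0}, {"gripper": 0.074, "slide": [0.051, 0.2313, 0], "spin": 0}, {"gripper": 0.074, "slide": [0.051, 0.2313, 0], "spin": 0}, {"gripper": 0.074, "slide": [0.051, 0.2313, 0], "spin": 0}])

```text
time_s: 22.65
ee_pos: [0.4501, 0.1, 0.3033]
eef_rot: [3.141, 0.001, -0.166]
force: [0.3, 0.2, 0.8]
grip_width: 0.074
grip_force: 0.0
```

Emit:
jog_arm(rows=[{"gripper": 0.074, "slide": [0.0417, 0.1895, 0.025], "spin": 0}, {"gripper": 0.074, "slide": [0.0417, 0.1895, 0.025], "spin": 0}, {"gripper": 0.074, "slide": [0.0417, 0.1895, 0.025], "spin": 0}, {"gripper": 0.074, "slide": [0.0417, 0.1895, 0.025], "spin": 0}, {"gripper": 0.074, "slide": [0.0417, 0.1895, 0.025], "spin": 0}, {"gripper": 0.074, "slide": [0.0417, 0.1895, 0.025], "spin": 0}, {"gripper": 0.074, "slide": [0.0417, 0.1895, 0.025], "spin": 0}], squeeze=15)

```text
time_s: 23.35
ee_pos: [0.4604, -0.092, 0.2787]
eef_rot: [-3.141, 0.0, -0.163]
force: [0.7, -0.4, -0.1]
grip_width: 0.0738
grip_force: 0.0
```

```bash
python3 plan.py "460.2 -93.8 30 -9.4"; python3 - <<'E'
from h import *
p,d=shot('top','t6.png')
E
```

```text
now [460.4 -92.   98.7] -9.32 t 23.4 w 0.0738 f 0.0 [-3.1414e+00  5.0000e-04]
460.2 -93.8 30 -9.4 slide [0.0, 0.0018, 0.0687] spin 0.0015 dist 69
```

View pics/t6.png

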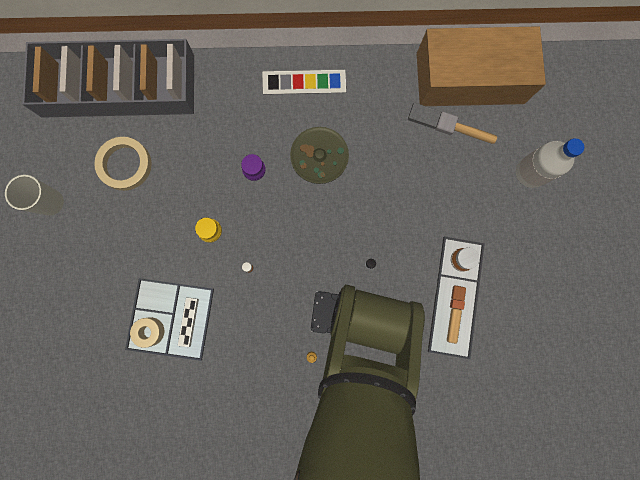

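Tape roll is flat in the larger small cell, px (147,332). Last is the loupe.

Emit:
jog_arm(rows=[{"gripper": 0.074, "slide": [0, 0, 0.03], "spin": 0}, {"gripper": 0.074, "slide": [0, 0, 0.06], "spin": 0}, {"gripper": 0.074, "slide": [0, 0, 0.068], "spin": 0}, {"gripper": 0.03, "slide": [0, 0, 0.068], "spin": 0}, {"gripper": 0.03, "slide": [0, 0, 0.068], "spin": 0}, {"gripper": 0.03, "slide": [0, 0, 0.068], "spin": 0}, {"gripper": 0.03, "slide": [0, 0, 0.068], "spin": 0}, {"gripper": 0.03, "slide": [0, 0, 0.068], "spin": 0}])

```text
time_s: 24.2
ee_pos: [0.4603, -0.0935, 0.2116]
eef_rot: [3.141, -0.001, -0.164]
force: [-0.0, 1.3, 5.2]
grip_width: 0.0389
grip_force: 15.0
```

Emit:
jog_arm(rows=[{"gripper": 0.03, "slide": [0, 0, 0], "spin": 0}, {"gripper": 0.03, "slide": [0, 0, 0], "spin": 0}])

```text
time_s: 24.4
ee_pos: [0.4604, -0.0936, 0.2116]
eef_rot: [3.142, -0.001, -0.165]
force: [-2.2, -0.2, 7.9]
grip_width: 0.0386
grip_force: 15.0
```

```bash
python3 plan.py; python3 plan.py --at "460.3 -93.6 31.5 -9.4" "460.3 -93.6 140 -9.4" "485 110 140 -9.4" "509.9 325.1 140 -9.4" "509.9 325.1 34 -9.4"
```

```text
now [460.4 -93.6  31.6] -9.43 t 24.4 w 0.0386 f 15.0 [ 3.1415e+00 -1.0000e-03]
now [460.3 -93.6  31.5] -9.4 t 24.4 w 0.0386 f 15.0 [ 3.1415e+00 -1.0000e-03]
460.3 -93.6 140 -9.4 slide [0.0, -0.0, -0.1085] spin -0.0 dist 108
485 110 140 -9.4 slide [-0.0089, -0.2049, -0.0] spin -0.0 dist 205
509.9 325.1 140 -9.4 slide [-0.0106, -0.2163, -0.0] spin -0.0 dist 217
509.9 325.1 34 -9.4 slide [0.0, -0.0, 0.106] spin -0.0 dist 106
```

Emit:
jog_arm(rows=[{"gripper": 0.03, "slide": [0, 0, -0.03], "spin": 0}, {"gripper": 0.03, "slide": [0, 0, -0.075], "spin": 0}, {"gripper": 0.03, "slide": [0, 0, -0.108], "spin": 0}, {"gripper": 0.03, "slide": [0, 0, -0.108], "spin": 0}])

```text
time_s: 24.8
ee_pos: [0.4607, -0.0937, 0.3231]
eef_rot: [3.141, -0.007, -0.164]
force: [-0.0, 0.2, -1.0]
grip_width: 0.0386
grip_force: 15.0
```

Emit:
jog_arm(rows=[{"gripper": 0.03, "slide": [-0.001, -0.03, 0], "spin": 0}, {"gripper": 0.03, "slide": [-0.003, -0.07, 0], "spin": 0}, {"gripper": 0.03, "slide": [-0.005, -0.115, 0], "spin": 0}, {"gripper": 0.03, "slide": [-0.007, -0.16, 0], "spin": 0}, {"gripper": 0.03, "slide": [-0.0089, -0.195, 0], "spin": 0}, {"gripper": 0.03, "slide": [-0.0089, -0.205, 0], "spin": 0}, {"gripper": 0.03, "slide": [-0.0089, -0.205, 0], "spin": 0}])

```text
time_s: 25.5
ee_pos: [0.4849, 0.1109, 0.3182]
eef_rot: [3.141, 0.001, -0.162]
force: [0.9, -0.4, -1.1]
grip_width: 0.039
grip_force: 15.0
```

Emit:
jog_arm(rows=[{"gripper": 0.03, "slide": [-0.001, -0.03, 0], "spin": 0}, {"gripper": 0.03, "slide": [-0.003, -0.07, 0], "spin": 0}, {"gripper": 0.03, "slide": [-0.005, -0.115, 0], "spin": 0}, {"gripper": 0.03, "slide": [-0.007, -0.16, 0], "spin": 0}, {"gripper": 0.03, "slide": [-0.0106, -0.2, 0], "spin": 0}, {"gripper": 0.03, "slide": [-0.0106, -0.2163, 0], "spin": 0}, {"gripper": 0.03, "slide": [-0.0106, -0.2163, 0], "spin": 0}, {"gripper": 0.03, "slide": [-0.0106, -0.2163, 0], "spin": 0}])

```text
time_s: 26.3
ee_pos: [0.5103, 0.3238, 0.3184]
eef_rot: [3.141, 0.001, -0.165]
force: [0.2, -1.1, -1.4]
grip_width: 0.0388
grip_force: 15.0
```

Emit:
jog_arm(rows=[{"gripper": 0.03, "slide": [0, 0, 0.04], "spin": 0}, {"gripper": 0.03, "slide": [0, 0, 0.08], "spin": 0}, {"gripper": 0.03, "slide": [0, 0, 0.095], "spin": 0}, {"gripper": 0.03, "slide": [0, 0, 0.095], "spin": 0}, {"gripper": 0.03, "slide": [0, 0, 0.095], "spin": 0}])

```text
time_s: 26.8
ee_pos: [0.5106, 0.3249, 0.2256]
eef_rot: [-3.141, -0.001, -0.165]
force: [1.2, 0.5, 0.2]
grip_width: 0.0387
grip_force: 15.0
```

```bash
python3 plan.py "509.9 325.1 34.8 -9.4"
```

```text
now [510.6 324.9  45.6] -9.46 t 26.8 w 0.0387 f 15.0 [-3.1406e+00 -1.4000e-03]
509.9 325.1 34.8 -9.4 slide [-0.0007, -0.0001, 0.0108] spin -0.0011 dist 11
```

Emit:
jog_arm(rows=[{"gripper": 0.03, "slide": [0, 0, 0.006], "spin": 0}, {"gripper": 0.03, "slide": [0, 0, 0.01], "spin": 0}, {"gripper": 0.03, "slide": [0, 0, 0.0112], "spin": 0}, {"gripper": 0.03, "slide": [0, 0, 0.0112], "spin": 0}, {"gripper": 0.03, "slide": [0, 0, 0.0112], "spin": 0}])

```text
time_s: 27.3
ee_pos: [0.5102, 0.3254, 0.2143]
eef_rot: [-3.141, -0.002, -0.164]
force: [-4.3, -2.0, 10.3]
grip_width: 0.0391
grip_force: 15.0
```

Emit:
jog_arm(rows=[{"gripper": 0.056, "slide": [0, 0, 0], "spin": 0}, {"gripper": 0.056, "slide": [0, 0, 0], "spin": 0}, {"gripper": 0.056, "slide": [0, 0, 0], "spin": 0}, {"gripper": 0.056, "slide": [0, 0, -0.03], "spin": 0}, {"gripper": 0.056, "slide": [0, 0, -0.07], "spin": 0}, {"gripper": 0.056, "slide": [0, 0, -0.11], "spin": 0}, {"gripper": 0.056, "slide": [0, 0, -0.12], "spin": 0}])

```text
time_s: 28.0
ee_pos: [0.5102, 0.3255, 0.3374]
eef_rot: [-3.138, -0.005, -0.164]
force: [0.2, 0.6, 0.6]
grip_width: 0.0563
grip_force: 0.0
```

Emit:
jog_arm(rows=[{"gripper": 0.056, "slide": [0, 0.3, -0.03], "spin": 0}, {"gripper": 0.056, "slide": [0, 0.3, -0.03], "spin": 0}, {"gripper": 0.056, "slide": [0, 0.3, -0.03], "spin": 0}, {"gripper": 0.056, "slide": [0, 0.3, -0.03], "spin": 0}, {"gripper": 0.056, "slide": [0, 0.3, -0.03], "spin": 0}, {"gripper": 0.056, "slide": [0, 0.3, -0.03], "spin": 0}, {"gripper": 0.056, "slide": [0, 0.3, -0.03], "spin": 0}, {"gripper": 0.056, "slide": [0, 0.3, -0.03], "spin": 0}])

```text
time_s: 28.8
ee_pos: [0.4608, 0.0286, 0.3625]
eef_rot: [-3.141, 0.0, -0.167]
force: [1.1, 0.4, 0.5]
grip_width: 0.056
grip_force: 0.0
```

```bash
python3 - <<'E'
from fit import *
p,d=shot('top','t7.png');q,_=shot('side','s7.png')
W=world('top',np.where(d>0,d,1e-6))[0].reshape(480,640,3)
sq=[('block',(176,290,206,356),.015,.025,(455.2,255),-9.5),('tape',(125,306,172,356),.032,.046,(437.5,337.3),-9.5),('loupe',(135,272,185,316),.040,.054,(509.9,325.1),-9.5),('brush',(435,278,480,352),.016,.027,(450.4,-305.6),-11.4),('jar',(440,238,486,280),.042,.054,(570.2,-329.8),-11.4)]
for k,(a,b,c,e),lo,hi,ct,y in sq:
    w=W[b:e,a:c].reshape(-1,3); w=w[(w[:,2]>lo)&(w[:,2]<hi)]
    w=w[np.linalg.norm(w[:,:2]-np.median(w,0)[:2],axis=1)<.075]
    if k=='loupe' or k=='tape' or k=='jar': w=w[np.linalg.norm(w[:,:2]-np.median(w,0)[:2],axis=1)<.032]
    r=rect(w);D=r[0]-ct;t=np.radians(y)
    print(k,r,'off local',np.round([D[0]*np.cos(t)+D[1]*np.sin(t),-D[0]*np.sin(t)+D[1]*np.cos(t)],1),'z med/5/95',np.round(np.percentile(w[:,2],[50,5,95])*1000,1))
a=lambda x,u,v:cv2.resize(x[v:v+150,u:u+200],(400,300),interpolation=cv2.INTER_CUBIC)
cv2.imwrite('pics/c7.png',np.vstack([np.hstack([a(p,70,245),a(p,370,225)]),np.hstack([a(q,200,300),a(q,350,150)])])[:,:,::-1])
print(telemetry.get_obs()['ee_pos'])
E
```

```text
block (array([454.9, 255.4]), array([99.6, 25.2]), -9.31) off local [-0.4  0.3] z med/5/95 [19.1 16.1 21.9]
tape (array([437.2, 336.8]), array([58.6, 58.6]), -29.78) off local [-0.2 -0.5] z med/5/95 [38.7 35.3 41.5]
loupe (array([509.8, 325.6]), array([39.9, 36.4]), 89.05) off local [-0.2  0.5] z med/5/95 [47.9 44.4 50.8]
brush (array([ 454.1, -305.3]), array([118.9,  26.6]), -14.49) off local [3.6 1. ] z med/5/95 [19.9 16.7 23.2]
jar (array([ 568.9, -330.2]), array([43.9, 42.1]), 85.14) off local [-1.2 -0.6] z med/5/95 [47.6 44.4 50.9]
[0.46096578 0.03010008 0.36233626]
```

View pics/c7.png

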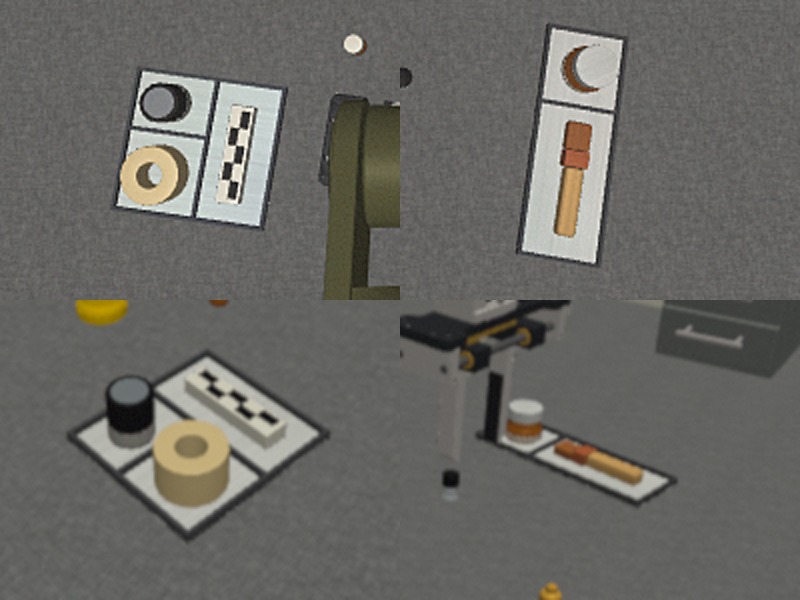

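All five items are centred, upright and flat in their compartments, and the arm is clear of them. Handing in.

```bash
python3 -c "
from station import workorder
print(workorder.hand_in())"
```

```text
the job is handed in; nothing more can be done
None
```

Both kits are made up and handed in after about 29 s of robot time: all five items were measured flat on the floors of their own compartments, and the mirror and look-alikes were never touched.

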